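# Swap the worn idler in a roller drive

## Task

The black-tyred idler at the back of the opened roller drive is worn out, and the two flanged rollers in front of it overlap its edge: lift both rollers off and stand them aside on the steel tray, then take the worn idler off and put it in the red reject bin, and fit the new orange idler from the white foam nest on the back axle. Then put each roller back on the very axle it came from, everything sitting fully down on its seat, and leave the black rubber disc and the steel coupling where they lie.

Things in the scene. Friction and masses are not known exactly. Their poses are not given: they have to be found in the camera images.
- drive: The opened roller drive, fixed: grey gearbox, aluminium top plate 180 (y) x 140 mm (x), its top 48 mm above the bench; a motor out of the back (+x) side to x = 136 mm, at most 78 mm high. Origin: centre of its underside, on the bench; +x to the motor. Three upright steel axles: two front ones (x = -28, y = 45 and -45 mm) carry the flanged rollers, the back one (x = 11.7, y = 0) the idler.
- back_axle: Back axle of the drive (fixed to it), where the idler belongs; the worn one is on it at the start. Origin: on its axis at the top of its round 24 mm seat, 56 mm above the bench and 8 above the plate; a fitted part's underside rests there. Above the seat it is 12 mm thick for 28 mm, then tapers to a 4 mm tip 40 mm above the seat. The two front axles and seats are the same.
- white_roller: White flanged roller, loose, upright on either front axle at the start, drawn at random. Origin: centre of its underside; z up its axis. Body 60 mm across, 24 mm high; flange 82 mm across from 24 to 28 mm; hub 30 mm across from 28 to 52 mm, to grip from above; bore 16 mm right through. About 150 g. Its flange lies 2 mm above the idler and overlaps it by 7 mm, so the idler is locked in.
- blue_roller: Blue plastic flanged roller, the same in size, mass and origin as the white one, on the other front axle.
- worn_idler: Worn idler: black tyre with torn pale patches, white core; loose, on the back axle. A ring 52 mm across, 22 mm high, bore 16 mm right through, about 90 g. Origin: centre of its underside; z up its axis. With both rollers off it can be gripped across its tyre, the fingers in line with the drive's y axis.
- new_idler: New idler with an orange tyre and a white core, loose, otherwise like the worn one (52 mm in diameter, 22 mm high, bore 16 mm, origin at the centre of its underside). It lies in a round recess 7 mm deep and 59 mm wide in a white foam block 110 x 110 x 26 mm, fixed to the bench; its upper 15 mm stand out of the foam.
- tray: Setting-down tray, a low steel tray with a grey liner, fixed; outside 118 (x) x 208 mm (y), walls 4 mm thick and 14 mm high, inner floor 4 mm above the bench. Origin: centre of its underside. The two rollers fit side by side along its y axis, 100 mm apart.
- reject_bin: Red open reject bin, empty, fixed; outside 130 x 130 mm, 45 mm high, walls and floor 4 mm. Origin: centre of its underside.
- rubber_disc: Bystander: flat black rubber disc, loose, lying on the bench, 80 mm in diameter, 6 mm thick. Origin: centre of its underside. Leave it where it lies.
- coupling: Bystander: dark steel hexagonal coupling, loose, 44 mm long (along its x), 17 mm thick, lying flat. Origin: centre of its underside. Leave it where it lies.
Not all that is in view belongs to the job. Of the things shaped like the blue_roller, the blue one is meant. Of the things that look like the reject_bin, take the one that is farthest to the robot's left at the start.

How it is judged:
On the way, in this order (a step that is already met when the one before it is completed fails the run):
1. both flanged rollers stand upright in the tray, let go (x of white_roller in the frame of tray between -0.045 and 0.045 m and y of white_roller in the frame of tray between -0.09 and 0.09 m and z of each of white_roller, blue_roller in the frame of tray below 0.01 m and angle between each of white_roller, blue_roller's own z axis and vertical below 0.12 rad and contact force between the fingers and white_roller below 0.3 N and linear speed of each of white_roller, blue_roller below 0.02 m/s and x of blue_roller in the frame of tray between -0.045 and 0.045 m and y of blue_roller in the frame of tray between -0.09 and 0.09 m and contact force between the fingers and blue_roller below 0.3 N), for 0.2 s.
2. the worn idler lies in the reject bin, let go (x of worn_idler in the frame of reject_bin between -0.06 and 0.06 m and y of worn_idler in the frame of reject_bin between -0.06 and 0.06 m and z of worn_idler in the frame of reject_bin below 0.032 m and contact force between the fingers and worn_idler below 0.3 N and linear speed of worn_idler below 0.02 m/s), for 0.2 s.
3. the new idler sits on the back axle, let go (horizontal distance between new_idler and back_axle below 0.005 m and z of new_idler in the frame of back_axle between -0.004 and 0.004 m and angle between new_idler's own z axis and vertical below 0.12 rad and contact force between the fingers and new_idler below 0.3 N and linear speed of new_idler below 0.02 m/s), for 0.2 s.
At the end, for the whole second after the job is handed in: The new idler is seated on the back axle (within 5 mm of its axis and 4 mm of its seat, upright within 0.12 rad), the worn idler lies inside the reject bin, each flanged roller is upright (0.12 rad) and within 6 mm of where it stood at the start, and all four are released and at rest (all of step 2 and all of step 3 and distance of each of white_roller, blue_roller from where it was at the start of the episode below 0.006 m and angle between each of white_roller, blue_roller's own z axis and vertical below 0.12 rad and contact force between the fingers and white_roller below 0.3 N and linear speed of each of white_roller, blue_roller below 0.02 m/s and contact force between the fingers and blue_roller below 0.3 N); the robot touches nothing.
It fails at once if the rubber disc was moved by more than 20 mm (distance of rubber_disc from where it was at the start of the episode above 0.02 m).
It fails at once if the coupling was moved by more than 20 mm (distance of coupling from where it was at the start of the episode above 0.02 m).
It also fails if it takes over 144 s, if anything falls off the work surface, if the arm or the gripper's body presses on something with over 40 N, if the wrist force passes 120 N, or if a joint passes its speed limit or range.

## Robot

A 6-joint arm with a two-finger parallel gripper is mounted at the origin on the work surface. World frame = base frame: x ahead of the robot, y to its left, z up, the work surface at z = 0. Lengths are in m, angles in rad, forces in N, time in s.
With the tool pointing down it reaches from about 0.2 to 0.875 m from the base axis. Payload 3.4 kg.
Tool frame: the origin (TCP) lies midway between the tips of the shut fingers; the grasp point (between the pads) lies 19 mm behind it; z points along the fingers, y is the line along which they close (so a half turn about z gives the same grasp; the last joint's range is limited). The gripper opens to 94 mm and grips with 3 to 60 N. Pads are 16 mm wide; open, the fingers measure 119 mm over their backs; the gripper's body (75 mm by 177 mm) begins 78 mm behind the grasp point.
Start: joints at [-1.251, 0.276, 1.505, -0, 1.361, -0.121], TCP at [0.245, -0.52, 0.205] pointing down, gripper open.
Joint ranges: [-2.89, 2.89], [-0.75, 2.08], [0.22, 2.7], [-1.18, 4.32], [0.11, 2.71], [-2.7, 2.7]. Speed limits (rad/s): [2.57, 2.57, 3.14, 3.14, 3.14, 3.14].

## Interface

Orientations are given as a unit quaternion [w, x, y, z].
In Python, from bench import sensors, vision, workorder gives the robot as it stands. The module is installed in compiled form; this text tells all that it offers.
- The arm moves only by the tool jog_arm, never from a script. Its arguments are lists of equal length, an entry for each row: "twist": the turn, a rotation vector about the tool's x, y, z in rad, a list of three; "offset": the shift along the tool's x, y, z in m, a list of three; "fingers": the opening, from 0 (shut) to 1 (fully open). In form: {"twist": [[wx, wy, wz], ...], "offset": [[tx, ty, tz], ...], "fingers": [fingers, ...]}. A call has 1 to 10 rows; each row shifts and turns the commanded pose from where the row before left it, along the tool's axes as they then stand; what a row does not reach is not made up. A row lasts 1/12 s, in which the tool goes at most 41.7 mm and 7.16 degrees, less where a joint would pass 70% of its speed; a pose out of reach is approached as far as the arm can. A call with a gripper value outside its range is refused whole. The fingers move at their own pace and stop on an object; "grip_force" is the grip in N (left out, the last holds). Time passes only in rows, so rows that do not move let the fingers close. It gives the time, the measured TCP pose, the force, the opening and the grip force at its end, in the units of the state.
- sensors.get_state(): the state, without advancing time (a new reading comes with each control period).
- vision.grab_frame(name): name is "scene" or "top"; returns (picture, depth): 480x640x3 uint8, red, green, blue; 480x640 float32, m along the optical axis (not along the pixel's ray), 0 where there is no reading.
- vision.calibration(name): a dict with "K" (3x3 intrinsics, pixels), "world_to_cam" (4x4, takes a point from world to camera coordinates). Camera axes: x right, y down, z forward; pixel columns grow to the right and rows downward; lengths in m; the calibration is good to about 2 mm. A picture is of the moment at which its call begins. calibration takes no time and is no camera call.
- workorder.finish_job(): hands the job in; it is judged then, once.
The state is a dict: "clock": time; "q": joint angles; "qvel": joint speeds; "effort": joint torques, N m; "tool_pos": TCP position; "orientation": TCP orientation; "ft_force": force on the tool from outside, world axes, zero at the start; "torque": the same for the moment, N m; "finger_gap": finger opening in m; "grasp_force": force on a finger pad.
Only numpy, scipy, OpenCV 4.12 (cv2) and the standard library are available. Lean on these libraries where they do the work, as an engineer would, in place of code of your own. Each camera call takes 0.05 s, during which the arm holds its last target. There are 200 camera calls.

## Working session

There is one attempt and no reset: what is moved stays moved. The work goes in short steps, Python scripts to look and compute and a tool call to move; the robot and the scene stay as the last step left them, time stands still between calls to the robot, and variables do not carry over. Pictures are saved under pics/ and viewed, at most 14 in all, crops included, and the job is handed in when it is done.

Besides the shell and the picture viewer there is one more tool, called as name(argument=value, ...) on one line, values as JSON. jog_arm: Moves the arm, as the interface text tells. Its arguments: {"type":"object","properties":{"twist":{"type":"array","items":{"type":"array","items":{"type":"number"}}},"offset":{"type":"array","items":{"type":"array","items":{"type":"number"}}},"fingers":{"type":"array","items":{"type":"number"}},"grip_force":{"type":"number"}},"required":["twist","offset","fingers"]}

```bash
mkdir -p pics
cat > h.py <<'E'
import numpy as np, cv2
from bench import sensors, vision, workorder
def grab(n,save=None):
    im,d=vision.grab_frame(n)
    if save: cv2.imwrite('pics/'+save,im[:,:,::-1])
    return im,d
def cal(n):
    c=vision.calibration(n); return np.array(c['K']),np.array(c['world_to_cam'])
def ray(n,uv,z):
    K,T=cal(n); R,t=T[:3,:3],T[:3,3]; C=-R.T@t
    uv=np.atleast_2d(uv).astype(float)
    d=np.c_[uv,np.ones(len(uv))]@np.linalg.inv(K).T@R
    return C+d*((z-C[2])/d[:,2])[:,None]
def pts(n,d):
    K,T=cal(n); v,u=np.mgrid[:480,:640]
    p=np.stack([(u-K[0,2])/K[0,0]*d,(v-K[1,2])/K[1,1]*d,d],-1)
    w=(p-T[:3,3])@T[:3,:3]; w[d==0]=np.nan; return w
E
python3 - <<'E'
from h import *
for n in('top','scene'):
    im,d=grab(n,n+'0.png'); np.savez(n+'0.npz',im=im,d=d)
    K,T=cal(n); print(n,K[0,0],-T[:3,:3].T@T[:3,3],T[:3,:3].round(2).tolist())
s=sensors.get_state(); print({k:np.round(v,3).tolist() for k,v in s.items()})
E
```

```text
top 567.6079316730413 [ 0.18889702 -0.04380843  1.39603403] [[0.03, -1.0, -0.0], [-0.99, -0.03, -0.16], [0.16, 0.01, -0.99]]
scene 487.672157046259 [0.93577772 0.37091949 0.73905576] [[-0.63, 0.78, -0.0], [0.56, 0.45, -0.7], [-0.55, -0.44, -0.71]]
{'clock': 0.1, 'q': [-1.251, 0.277, 1.506, -0.0, 1.361, -0.121], 'qvel': [-0.001, -0.003, -0.004, 0.0, -0.0, 0.0], 'effort': [0.002, -40.545, -23.778, 0.07, 0.03, -0.0], 'tool_pos': [0.245, -0.52, 0.205], 'orientation': [-0.001, 0.976, 0.219, -0.0], 'ft_force': [-0.183, 0.131, -0.081], 'torque': [-0.061, -0.02, 0.044], 'grasp_force': 0.0, 'finger_gap': 0.094}
```

View pics/top0.png

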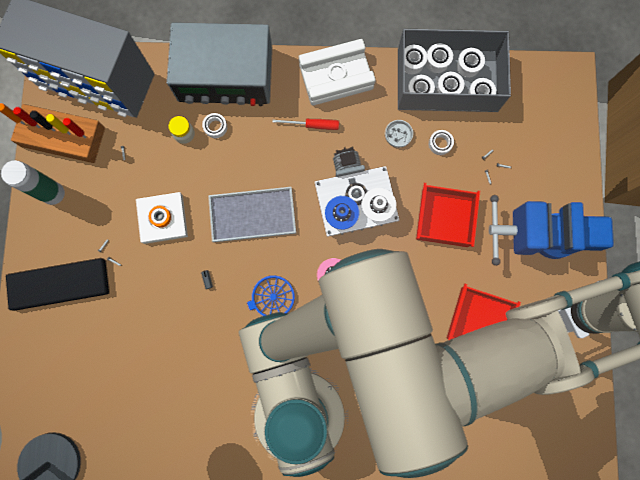

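View pics/scene0.png

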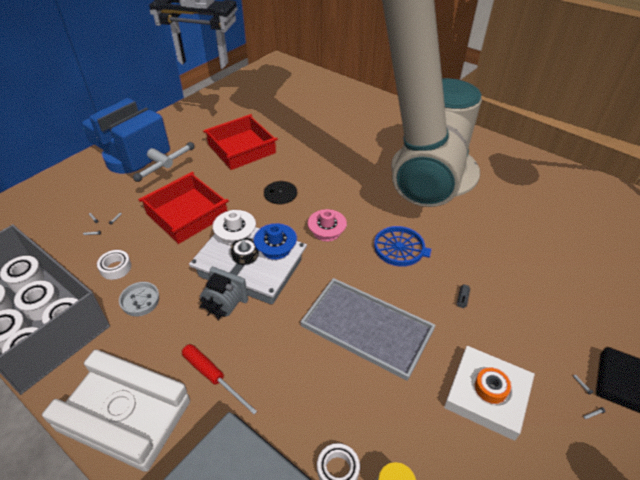

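The top view shows the drive at (357,200), blue roller at (342,212), white roller at (378,203), tray at (252,214), nest at (162,218), and the left bin at (448,215), with the second bin at (485,310). The scene view shows the rubber disc at (281,191), the coupling at (463,295), and a pink decoy roller at (327,223).

```bash
cat > m.py <<'E'
from h import *
def big(m):
    n,l,s,c=cv2.connectedComponentsWithStats(m.astype(np.uint8)); i=1+np.argmax(s[1:,4]); return l==i
def ell(mask,n,z):
    c=max(cv2.findContours(mask.astype(np.uint8),cv2.RETR_EXTERNAL,cv2.CHAIN_APPROX_NONE)[0],key=cv2.contourArea)
    p=ray(n,cv2.convexHull(c)[:,0],z)[:,:2]
    A=np.c_[2*p,np.ones(len(p))]; s=np.linalg.lstsq(A,(p**2).sum(1),rcond=None)[0]
    r=np.sqrt(s[2]+s[0]**2+s[1]**2); return s[:2].round(4),round(float(r),4)
E
python3 - <<'E'
from m import *
for n in('top','scene'):
    f=np.load(n+'0.npz'); im,d=f['im'],f['d']; w=pts(n,d); hsv=cv2.cvtColor(im,cv2.COLOR_RGB2HSV); H,S,V=cv2.split(hsv)
    z=w[...,2]; X=w[...,0];Y=w[...,1]
    print(n)
    ws={'top':dict(b=(345,212),w=(379,204),n=(160,217),t=(252,214),r=(448,215)),'scene':dict(b=(275,240),w=(234,225),n=(492,384),t=(368,325),r=(184,207))}[n]
    def near(k,r): v,u=np.mgrid[:480,:640]; return np.hypot(u-ws[k][0],v-ws[k][1])<r
    for k in 'bw':
        for lo,hi in((.078,.09),(.1,.114)):
            m=near(k,28)&(z>lo)&(z<hi)
            if m.sum()>8:
                print(k,lo,m.sum(),'mean',w[m].mean(0).round(4),'fit',*ell(big(m),n,np.median(z[m])),np.median(z[m]).round(4))
    m=near('n',25)&(H<20)&(S>180)&(V>120); 
    m=big(m); print('nest',m.sum(),np.median(z[m]).round(4),ell(m,n,.041))
    m=near('n',60)&(S<60)&(V>150)&(z>.018)&(z<.034); m=big(m)
    def rect(m,zz):
        c=max(cv2.findContours(m.astype(np.uint8),cv2.RETR_EXTERNAL,cv2.CHAIN_APPROX_NONE)[0],key=cv2.contourArea)
        p=ray(n,c[:,0],zz)[:,:2]; return cv2.minAreaRect((p*1000).astype(np.float32))
    print('foam',rect(m,.026))
    m=near('t',75)&(S<70)&(z>-.003)&(z<.022)&(V<220)&(H>0); m=big(m&(S<60)); print('tray',m.sum(),rect(m,.012))
    m=near('r',55)&(S>180)&((H<8)|(H>172)); m=big(m)&(z>.037); print('bin rim',m.sum(),rect(m,.045))
    m=near('b',70)&(z>.040)&(z<.054)&(S<60)&(V>120); m=big(m); print('plate',m.sum(),rect(m,.048))
    # generic: black coupling etc
    for nm,c in (('disc',(281,191)),('coup',(463,295)),('pink',(327,223))):
        if n=='scene': print(nm,w[c[1],c[0]].round(3))
E
```

```text
top
b 0.078 1054 mean [ 0.4878 -0.1034  0.0834] fit [ 0.4895 -0.1062] 0.0552 0.0834
b 0.1 99 mean [ 0.481  -0.0898  0.1072] fit [ 0.4805 -0.0891] 0.0149 0.1075
w 0.078 938 mean [ 0.5023 -0.166   0.0835] fit [ 0.5094 -0.1663] 0.0492 0.0835
w 0.1 104 mean [ 0.5026 -0.176   0.1071] fit [ 0.5023 -0.1761] 0.0151 0.1074
nest 136 0.0404 (array([0.4699, 0.3548]), 0.0253)
foam ((470.8940734863281, 355.2902526855469), (111.51016235351562, 110.3654556274414), 10.615272521972656)
tray 3862 ((486.85498046875, 132.5080108642578), (121.46915435791016, 210.07296752929688), 7.562877655029297)
bin rim 643 ((490.4077453613281, -349.8770751953125), (138.58602905273438, 138.87600708007812), 82.75457000732422)
plate 1890 ((518.7969360351562, -126.13928985595703), (140.54466247558594, 179.489501953125), 13.903940200805664)
scene
b 0.078 912 mean [ 0.4882 -0.088   0.0833] fit [ 0.4857 -0.09  ] 0.0427 0.0834
b 0.1 166 mean [ 0.4841 -0.0888  0.1059] fit [ 0.4846 -0.0879] 0.017 0.1066
w 0.078 949 mean [ 0.5101 -0.1629  0.0833] fit [ 0.5077 -0.1739] 0.0432 0.0834
w 0.1 162 mean [ 0.5052 -0.1757  0.1058] fit [ 0.5063 -0.1755] 0.0172 0.1065
nest 378 0.0395 (array([0.4782, 0.356 ]), 0.0273)
foam ((473.4769592285156, 355.1037902832031), (111.89054870605469, 109.85116577148438), 10.695521354675293)
tray 7063 ((490.54522705078125, 131.64524841308594), (126.82015991210938, 211.43362426757812), 7.569358825683594)
bin rim 821 ((494.1800231933594, -348.2244567871094), (142.7397918701172, 140.84889221191406), 82.77194213867188)
plate 1629 ((510.45477294921875, -77.59136962890625), (142.39454650878906, 84.58302307128906), 13.941594123840332)
disc [ 0.306 -0.235  0.006]
coup [0.329 0.237 0.019]
pink [ 0.349 -0.067  0.036]
```

Run:
```python
from h import *
a=cv2.imread('pics/top0.png')[160:250,300:420]; b=cv2.imread('pics/scene0.png')[195:310,180:320]
a=cv2.resize(a,(0,0),fx=3.3,fy=3.3,interpolation=3)
b=cv2.resize(b,(0,0),fx=2.8,fy=2.8,interpolation=3)
o=np.zeros((330,790,3),np.uint8); o[:a.shape[0],:a.shape[1]]=a[:330]; o[:b.shape[0],398:398+b.shape[1]]=b[:330]
cv2.imwrite('pics/crop0.png',o)
```

```text
(no output)
```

View pics/crop0.png

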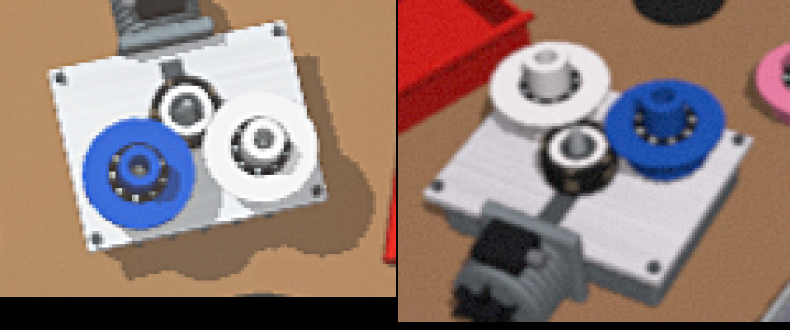

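The crop confirms the blue roller is on the drive's +y axle (139,172 in the crop) and the white one on −y (262,145), with the worn idler behind them at (185,105). I'll work with the tool x along the drive x (heading 14.1°).

```bash
cat > t.py <<'E'
from h import *
a=np.radians(14.06); c,s=np.cos(a),np.sin(a)
def tf(p): return np.array([c*p[0]+s*p[1], s*p[0]-c*p[1]])
P=dict(blue=(.4815,-.0891),white=(.5033,-.1761),axle=(.531,-.123),bin=(.492,-.349),nest=(.471,.355),traP=(.4809,.1816),traM=(.4941,.0825))
def now():
    st=sensors.get_state(); q=st['orientation']; p=st['tool_pos']
    from scipy.spatial.transform import Rotation as R
    r=R.from_quat([q[1],q[2],q[3],q[0]]).as_matrix()
    print('t',round(float(st['clock']),2),'z',round(p[2],4),'head',np.degrees(np.arctan2(r[1,0],r[0,0])).round(2),'tilt',np.round(r[:2,2],4),'gap',round(float(st['finger_gap']),4),'F',np.round(st['ft_force'],1))
    print('tool-frame deltas mm:'); 
    for k in P: print(' ',k,((tf(P[k])-tf(p))*1000).round(1))
E
python3 -c "from t import *; now(); print({k:(tf(v)*1000).round(1).tolist() for k,v in P.items()})"
```

```text
t 0.1 z 0.2047 head 25.25 tilt [-0.0005  0.0015] gap 0.0938 F [-0.2  0.1 -0.1]
tool-frame deltas mm:
  blue [ 333.8 -360.2]
  white [ 333.9 -270.5]
  axle [ 373.6 -315.3]
  bin [ 280.9 -105.5]
  nest [ 431.5 -793.5]
  traP [ 399.  -622.9]
  traM [ 387.8 -523.6]
{'blue': [445.4, 203.4], 'white': [445.4, 293.1], 'axle': [485.2, 248.3], 'bin': [392.5, 458.1], 'nest': [543.1, -229.9], 'traP': [510.6, -59.3], 'traM': [499.3, 40.0]}
```

jog_arm(twist=[[0,0,0.098],[0,0,0.098],[0,0,0]], offset=[[0,0,0],[0,0,0],[0,0,0]], fingers=[0.6,0.6,0.6], grip_force=25)

```text
clock: 0.35
tool_pos: [0.2452, -0.5198, 0.205]
orientation: [-0.0, 0.993, 0.121, -0.0]
ft_force: [-0.0, 0.5, 0.3]
finger_gap: 0.0774
grasp_force: 0.0
```

```bash
python3 -c "from t import *; now()"
```

```text
t 0.35 z 0.205 head 13.94 tilt [-0.0003  0.0009] gap 0.0774 F [-0.   0.5  0.3]
tool-frame deltas mm:
  blue [ 333.8 -360.4]
  white [ 333.8 -270.7]
  axle [ 373.6 -315.5]
  bin [ 280.9 -105.7]
  nest [ 431.5 -793.7]
  traP [ 399.  -623.1]
  traM [ 387.7 -523.8]
```

jog_arm(twist=[[0,0,0],[0,0,0],[0,0,0],[0,0,0],[0,0,0],[0,0,0],[0,0,0]], offset=[[0.024,-0.026,0],[0.024,-0.026,0],[0.024,-0.026,0],[0.024,-0.026,0],[0.024,-0.026,0],[0.024,-0.026,0],[0.024,-0.026,0]], fingers=[0.6,0.6,0.6,0.6,0.6,0.6,0.6])

```text
clock: 0.93
tool_pos: [0.3646, -0.3011, 0.2053]
orientation: [-0.0, 0.992, 0.123, -0.0]
ft_force: [0.2, -0.2, -0.5]
finger_gap: 0.0563
grasp_force: 0.0
```

jog_arm(twist=[[0,0,0],[0,0,0],[0,0,0],[0,0,0],[0,0,0],[0,0,0],[0,0,0],[0,0,0]], offset=[[0.024,-0.026,0.006],[0.024,-0.026,0.006],[0.024,-0.026,0.006],[0.024,-0.026,0.006],[0.024,-0.026,0.006],[0.024,-0.026,0.006],[0.022,-0.022,0.006],[0,0,0]], fingers=[0.6,0.6,0.6,0.6,0.6,0.6,0.6,0.6])

```text
clock: 1.6
tool_pos: [0.4835, -0.0852, 0.1622]
orientation: [-0.002, 0.992, 0.126, -0.0]
ft_force: [-0.2, 0.3, 0.4]
finger_gap: 0.0562
grasp_force: 0.0
```

```bash
python3 -c "from t import *; now()"
```

```text
t 1.6 z 0.1622 head 14.45 tilt [-0.0004  0.0033] gap 0.0562 F [-0.2  0.3  0.4]
tool-frame deltas mm:
  blue [-2.9  3.3]
  white [-2.9 93. ]
  axle [36.9 48.2]
  bin [-55.9 258. ]
  nest [  94.8 -430. ]
  traP [  62.3 -259.4]
  traM [  51.  -160.1]
```

jog_arm(twist=[[0,0,0],[0,0,0],[0,0,0],[0,0,0],[0,0,0]], offset=[[-0.003,0.003,0.01],[0,0,0.015],[0,0,0.015],[0,0,0],[0,0,0]], fingers=[0.6,0.6,0.6,0.6,0.6])

```text
clock: 2.02
tool_pos: [0.4791, -0.0938, 0.123]
orientation: [-0.0, 0.992, 0.123, -0.001]
ft_force: [-0.9, 0.5, 1.7]
finger_gap: 0.0564
grasp_force: 0.0
```

```bash
python3 -c "from t import *; now(); grab('scene','s1.png')"
```

```text
t 2.02 z 0.123 head 14.08 tilt [-0.0019  0.0003] gap 0.0564 F [-0.9  0.5  1.7]
tool-frame deltas mm:
  blue [ 3.5 -4. ]
  white [ 3.5 85.7]
  axle [43.2 40.9]
  bin [-49.5 250.7]
  nest [ 101.2 -437.3]
  traP [  68.6 -266.7]
  traM [  57.4 -167.4]
```

View pics/s1.png

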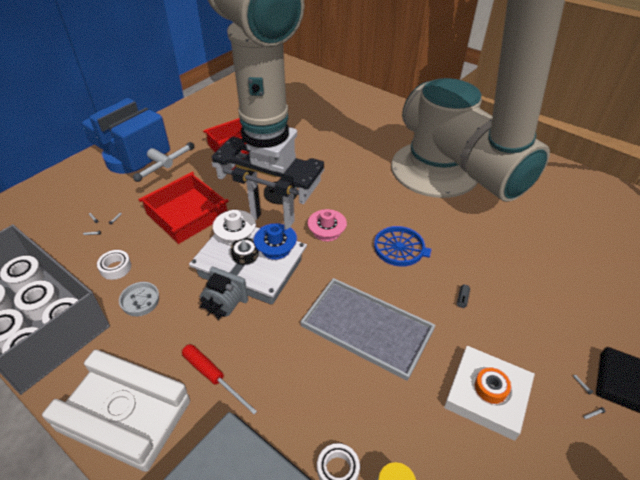

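The gripper is above the blue hub (275,235) with a finger on each side, about right. The earlier reading was a transient, so I'll correct it, descend and grip.

jog_arm(twist=[[0,0,0],[0,0,0],[0,0,0],[0,0,0],[0,0,0]], offset=[[0.0035,-0.004,0.005],[0,0,0.01],[0,0,0.01],[0,0,0.005],[0,0,0]], fingers=[0.6,0.6,0.6,0.6,0.6])

```text
clock: 2.48
tool_pos: [0.481, -0.0884, 0.0918]
orientation: [-0.001, 0.993, 0.122, -0.002]
ft_force: [0.2, 0.9, -0.3]
finger_gap: 0.0561
grasp_force: 0.0
```

jog_arm(twist=[[0,0,0],[0,0,0],[0,0,0]], offset=[[0,0,0.004],[0,0,0],[0,0,0]], fingers=[0.6,0.6,0.6])

```text
clock: 2.73
tool_pos: [0.4824, -0.0888, 0.0894]
orientation: [0.0, 0.993, 0.122, -0.0]
ft_force: [-0.2, 0.3, 0.3]
finger_gap: 0.0562
grasp_force: 0.0
```

```bash
python3 -c "from t import *; now()"
```

```text
t 2.73 z 0.0894 head 14.03 tilt [-0.0001 -0.0001] gap 0.0562 F [-0.2  0.3  0.3]
tool-frame deltas mm:
  blue [-1.   0.1]
  white [-0.9 89.7]
  axle [38.8 45. ]
  bin [-53.9 254.7]
  nest [  96.7 -433.3]
  traP [  64.2 -262.7]
  traM [  53.  -163.3]
```

jog_arm(twist=[[0,0,0],[0,0,0],[0,0,0],[0,0,0],[0,0,0],[0,0,0],[0,0,0],[0,0,0]], offset=[[-0.001,0,0.001],[0,0,0],[0,0,0],[0,0,0],[0,0,0],[0,0,0],[0,0,0],[0,0,0]], fingers=[0,0,0,0,0,0,0,0], grip_force=25)

```text
clock: 3.4
tool_pos: [0.4815, -0.089, 0.0886]
orientation: [0.0, 0.993, 0.122, 0.0]
ft_force: [-0.1, 0.4, 1.0]
finger_gap: 0.0295
grasp_force: 25.0
```

```bash
python3 -c "from t import *; now()"
```

```text
t 3.4 z 0.0886 head 14.03 tilt [ 0.0003 -0.0002] gap 0.0295 F [-0.1  0.4  1. ]
tool-frame deltas mm:
  blue [-0.   0.1]
  white [-0.  89.7]
  axle [39.8 45. ]
  bin [-53.  254.7]
  nest [  97.7 -433.3]
  traP [  65.2 -262.7]
  traM [  53.9 -163.3]
```

jog_arm(twist=[[0,0,0],[0,0,0],[0,0,0],[0,0,0],[0,0,0],[0,0,0]], offset=[[0,0,-0.005],[0,0,-0.015],[0,0,-0.02],[0,0,-0.02],[0,0,-0.015],[0,0,0]], fingers=[0,0,0,0,0,0])

```text
clock: 3.9
tool_pos: [0.4835, -0.0897, 0.1665]
orientation: [0.001, 0.993, 0.122, 0.003]
ft_force: [1.3, 0.3, -1.5]
finger_gap: 0.029
grasp_force: 25.0
```

jog_arm(twist=[[0,0,0],[0,0,0],[0,0,0],[0,0,0],[0,0,0],[0,0,0],[0,0,0],[0,0,0],[0,0,0],[0,0,0]], offset=[[0.0065,-0.0263,0],[0.0065,-0.0263,0],[0.0065,-0.0263,0],[0.0065,-0.0263,0],[0.0065,-0.0263,0],[0.0065,-0.0263,0],[0.0065,-0.0263,0],[0.0065,-0.0263,0],[0.0065,-0.0263,0],[0.0065,-0.0263,0]], fingers=[0,0,0,0,0,0,0,0,0,0])

```text
clock: 4.73
tool_pos: [0.4797, 0.183, 0.1622]
orientation: [0.0, 0.993, 0.122, -0.001]
ft_force: [1.2, -0.5, -1.3]
finger_gap: 0.0294
grasp_force: 25.0
```

jog_arm(twist=[[0,0,0],[0,0,0],[0,0,0],[0,0,0],[0,0,0],[0,0,0],[0,0,0]], offset=[[0,0,0],[0,0,0.02],[0,0,0.03],[0,0,0.03],[0,0,0.02],[0,0,0],[0,0,0]], fingers=[0,0,0,0,0,0,0])

```text
clock: 5.32
tool_pos: [0.4795, 0.1811, 0.0621]
orientation: [0.0, 0.993, 0.122, -0.002]
ft_force: [0.4, -0.1, -2.0]
finger_gap: 0.0293
grasp_force: 25.0
```

```bash
python3 -c "from t import *; now()"
```

```text
t 5.32 z 0.0621 head 14.01 tilt [-0.0037 -0.0012] gap 0.0293 F [ 0.4 -0.1 -2. ]
tool-frame deltas mm:
  blue [-63.7 262.6]
  white [-63.7 352.3]
  axle [-23.9 307.5]
  bin [-116.6  517.3]
  nest [  34.  -170.8]
  traP [ 1.5 -0.1]
  traM [-9.8 99.2]
```

jog_arm(twist=[[0,0,0],[0,0,0],[0,0,0],[0,0,0],[0,0,0],[0,0,0]], offset=[[0,0,0.01],[0,0,0.01],[0,0,0.004],[0,0,0.002],[0,0,0],[0,0,0]], fingers=[0,0,0,0,0,0])

```text
clock: 5.82
tool_pos: [0.481, 0.1819, 0.0377]
orientation: [0.0, 0.993, 0.122, 0.0]
ft_force: [0.0, -1.0, -1.6]
finger_gap: 0.0291
grasp_force: 25.0
```

```bash
python3 -c "from t import *; now()"
```

```text
t 5.82 z 0.0377 head 14.03 tilt [0.0005 0.    ] gap 0.0291 F [ 0.  -1.  -1.6]
tool-frame deltas mm:
  blue [-65.3 263. ]
  white [-65.3 352.7]
  axle [-25.5 308. ]
  bin [-118.3  517.7]
  nest [  32.4 -170.3]
  traP [-0.1  0.3]
  traM [-11.4  99.6]
```

jog_arm(twist=[[0,0,0],[0,0,0],[0,0,0]], offset=[[0,0,0.001],[0,0,0],[0,0,0]], fingers=[0,0,0])

```text
clock: 6.07
tool_pos: [0.4812, 0.182, 0.0368]
orientation: [-0.0, 0.993, 0.122, 0.001]
ft_force: [0.5, 0.4, -1.4]
finger_gap: 0.0293
grasp_force: 25.0
```

jog_arm(twist=[[0,0,0],[0,0,0],[0,0,0],[0,0,0],[0,0,0]], offset=[[0,0,0],[0,0,0],[0,0,0],[0,0,0],[0,0,0]], fingers=[0.6,0.6,0.6,0.6,0.6])

```text
clock: 6.48
tool_pos: [0.4808, 0.1819, 0.0365]
orientation: [0.0, 0.993, 0.122, 0.0]
ft_force: [-0.8, 0.3, 1.0]
finger_gap: 0.0557
grasp_force: 0.0
```

jog_arm(twist=[[0,0,0],[0,0,0],[0,0,0],[0,0,0],[0,0,0]], offset=[[0,0,-0.015],[0,0,-0.03],[0,0,-0.03],[0,0,-0.03],[0,0,-0.02]], fingers=[0.6,0.6,0.6,0.6,0.6])

```text
clock: 6.9
tool_pos: [0.4817, 0.1821, 0.1643]
orientation: [-0.0, 0.993, 0.122, 0.002]
ft_force: [1.0, 0.0, 0.6]
finger_gap: 0.0563
grasp_force: 0.0
```

jog_arm(twist=[[0,0,0],[0,0,0],[0,0,0],[0,0,0],[0,0,0],[0,0,0]], offset=[[-0.0054,0.0294,0],[-0.0054,0.0294,0],[-0.0054,0.0294,0],[-0.0054,0.0294,0],[-0.0054,0.0294,0],[-0.0054,0.0294,0]], fingers=[0.6,0.6,0.6,0.6,0.6,0.6])

```text
clock: 7.4
tool_pos: [0.4919, 0.0016, 0.1616]
orientation: [0.0, 0.993, 0.122, 0.0]
ft_force: [0.0, -0.3, -0.1]
finger_gap: 0.0565
grasp_force: 0.0
```

jog_arm(twist=[[0,0,0],[0,0,0],[0,0,0],[0,0,0],[0,0,0],[0,0,0],[0,0,0],[0,0,0],[0,0,0]], offset=[[-0.0054,0.0294,0],[-0.0054,0.0294,0],[-0.0054,0.0294,0],[-0.0054,0.0294,0],[-0.0054,0.0294,0],[-0.0054,0.0294,0],[0,0,0],[0,0,0],[0,0,0]], fingers=[0.6,0.6,0.6,0.6,0.6,0.6,0.6,0.6,0.6])

```text
clock: 8.15
tool_pos: [0.5029, -0.1754, 0.1612]
orientation: [-0.001, 0.993, 0.122, -0.0]
ft_force: [0.2, 0.1, 0.3]
finger_gap: 0.0564
grasp_force: 0.0
```

```bash
python3 -c "from t import *; now()"
```

```text
t 8.15 z 0.1612 head 13.99 tilt [-0.0007  0.0011] gap 0.0564 F [0.2 0.1 0.3]
tool-frame deltas mm:
  blue [  0.2 -89. ]
  white [0.2 0.7]
  axle [ 40. -44.]
  bin [-52.8 165.7]
  nest [  97.9 -522.3]
  traP [  65.4 -351.7]
  traM [  54.1 -252.4]
```

jog_arm(twist=[[0,0,0],[0,0,0],[0,0,0],[0,0,0],[0,0,0],[0,0,0]], offset=[[0,0.0008,0.015],[0,0,0.025],[0,0,0.02],[0,0,0.0125],[0,0,0],[0,0,0]], fingers=[0.6,0.6,0.6,0.6,0.6,0.6])

```text
clock: 8.65
tool_pos: [0.5031, -0.1753, 0.0887]
orientation: [-0.001, 0.992, 0.123, -0.001]
ft_force: [0.5, -0.5, 0.6]
finger_gap: 0.0564
grasp_force: 0.0
```

jog_arm(twist=[[0,0,0],[0,0,0],[0,0,0],[0,0,0],[0,0,0],[0,0,0],[0,0,0]], offset=[[0,0,0],[0,0,0],[0,0,0],[0,0,0],[0,0,0],[0,0,0],[0,0,0]], fingers=[0,0,0,0,0,0,0])

```text
clock: 9.23
tool_pos: [0.504, -0.1769, 0.0896]
orientation: [0.0, 0.993, 0.122, 0.001]
ft_force: [-1.6, 1.6, 4.5]
finger_gap: 0.03
grasp_force: 25.0
```

```bash
python3 -c "from t import *; now()"
```

```text
t 9.23 z 0.0896 head 14.01 tilt [ 0.0012 -0.0002] gap 0.03 F [-1.6  1.6  4.5]
tool-frame deltas mm:
  blue [ -0.5 -90.6]
  white [-0.4 -0.9]
  axle [ 39.3 -45.7]
  bin [-53.4 164. ]
  nest [  97.2 -524. ]
  traP [  64.7 -353.4]
  traM [  53.5 -254. ]
```

jog_arm(twist=[[0,0,0],[0,0,0]], offset=[[0,0,0],[0,0,0]], fingers=[0,0])

```text
clock: 9.4
tool_pos: [0.504, -0.1769, 0.0896]
orientation: [0.0, 0.993, 0.122, 0.001]
ft_force: [-0.5, 1.8, 6.9]
finger_gap: 0.0292
grasp_force: 25.0
```

```bash
python3 -c "from t import *; now()"
```

```text
t 9.4 z 0.0896 head 14.02 tilt [ 0.0011 -0.0002] gap 0.0292 F [-0.5  1.8  6.9]
tool-frame deltas mm:
  blue [ -0.5 -90.6]
  white [-0.4 -0.9]
  axle [ 39.3 -45.7]
  bin [-53.4 164. ]
  nest [  97.2 -524. ]
  traP [  64.7 -353.4]
  traM [  53.5 -254. ]
```

jog_arm(twist=[[0,0,0],[0,0,0],[0,0,0],[0,0,0],[0,0,0],[0,0,0]], offset=[[0,0,-0.005],[0,0,-0.015],[0,0,-0.02],[0,0,-0.02],[0,0,-0.015],[0,0,0]], fingers=[0,0,0,0,0,0])

```text
clock: 9.9
tool_pos: [0.5052, -0.1779, 0.1665]
orientation: [0.002, 0.993, 0.122, 0.002]
ft_force: [1.1, -1.0, -2.3]
finger_gap: 0.0292
grasp_force: 24.9
```

jog_arm(twist=[[0,0,0],[0,0,0],[0,0,0],[0,0,0],[0,0,0],[0,0,0],[0,0,0],[0,0,0],[0,0,0],[0,0,0]], offset=[[0.0054,-0.0254,0],[0.0054,-0.0254,0],[0.0054,-0.0254,0],[0.0054,-0.0254,0],[0.0054,-0.0254,0],[0.0054,-0.0254,0],[0.0054,-0.0254,0],[0.0054,-0.0254,0],[0.0054,-0.0254,0],[0.0054,-0.0254,0]], fingers=[0,0,0,0,0,0,0,0,0,0])

```text
clock: 10.73
tool_pos: [0.4932, 0.0837, 0.1624]
orientation: [0.0, 0.993, 0.122, -0.001]
ft_force: [1.6, 0.2, -1.4]
finger_gap: 0.0294
grasp_force: 24.9
```

jog_arm(twist=[[0,0,0],[0,0,0],[0,0,0],[0,0,0],[0,0,0],[0,0,0],[0,0,0],[0,0,0]], offset=[[0,0,0],[0,0,0.02],[0,0,0.03],[0,0,0.03],[0,0,0.02],[0,0,0.01],[0,0,0],[0,0,0]], fingers=[0,0,0,0,0,0,0,0])

```text
clock: 11.4
tool_pos: [0.4943, 0.0822, 0.0536]
orientation: [0.0, 0.993, 0.122, -0.001]
ft_force: [0.9, -0.1, -2.0]
finger_gap: 0.0294
grasp_force: 24.9
```

```bash
python3 -c "from t import *; now()"
```

```text
t 11.4 z 0.0536 head 14.01 tilt [-0.0011 -0.0004] gap 0.0294 F [ 0.9 -0.1 -2. ]
tool-frame deltas mm:
  blue [-54.  163.1]
  white [-54.  252.8]
  axle [-14.3 208. ]
  bin [-107.   417.7]
  nest [  43.7 -270.3]
  traP [ 11.1 -99.7]
  traM [-0.1 -0.3]
```

jog_arm(twist=[[0,0,0],[0,0,0],[0,0,0],[0,0,0],[0,0,0]], offset=[[0,0,0.01],[0,0,0.004],[0,0,0.002],[0,0,0],[0,0,0]], fingers=[0,0,0,0,0])

```text
clock: 11.82
tool_pos: [0.4949, 0.0826, 0.0386]
orientation: [0.0, 0.993, 0.122, 0.001]
ft_force: [-0.0, -0.5, -1.5]
finger_gap: 0.0296
grasp_force: 24.9
```

```bash
python3 -c "from t import *; now()"
```

```text
t 11.82 z 0.0386 head 14.02 tilt [ 0.0013 -0.0001] gap 0.0296 F [-0.  -0.5 -1.5]
tool-frame deltas mm:
  blue [-54.7 163.3]
  white [-54.7 253. ]
  axle [-15.  208.2]
  bin [-107.7  418. ]
  nest [  43.  -270.1]
  traP [ 10.4 -99.4]
  traM [-0.8 -0.1]
```

jog_arm(twist=[[0,0,0],[0,0,0],[0,0,0]], offset=[[0,0,0.0015],[0,0,0],[0,0,0]], fingers=[0,0,0])

```text
clock: 12.07
tool_pos: [0.4955, 0.083, 0.0377]
orientation: [-0.0, 0.993, 0.122, 0.001]
ft_force: [0.1, 1.9, 5.7]
finger_gap: 0.0297
grasp_force: 25.0
```

jog_arm(twist=[[0,0,0],[0,0,0],[0,0,0],[0,0,0],[0,0,0]], offset=[[0,0,0],[0,0,0],[0,0,0],[0,0,0],[0,0,0]], fingers=[0.6,0.6,0.6,0.6,0.6])

```text
clock: 12.48
tool_pos: [0.4943, 0.0825, 0.0362]
orientation: [0.0, 0.993, 0.122, -0.0]
ft_force: [-0.4, -0.1, -0.4]
finger_gap: 0.0558
grasp_force: 0.0
```

jog_arm(twist=[[0,0,0],[0,0,0],[0,0,0],[0,0,0],[0,0,0],[0,0,0]], offset=[[0,0,-0.015],[0,0,-0.03],[0,0,-0.03],[0,0,-0.03],[0,0,-0.02],[0,0,0]], fingers=[0.6,0.6,0.6,0.6,0.6,0.6])

```text
clock: 12.98
tool_pos: [0.4976, 0.0827, 0.1658]
orientation: [0.001, 0.993, 0.122, 0.005]
ft_force: [0.9, -0.4, 0.5]
finger_gap: 0.0565
grasp_force: 0.0
```

```bash
python3 -c "
from t import *
now(); a,_=grab('top'); b,_=grab('scene')
K=cv2.hconcat([a[140:300,130:530,::-1],b[170:430,140:540,::-1][:160]]) if 0 else None
o=np.zeros((560,800,3),np.uint8); o[:280,:800]=cv2.resize(a[150:290,130:530,::-1],(800,280)); o[280:,:]=cv2.resize(b[180:320,140:540,::-1],(800,280)); cv2.imwrite('pics/p2.png',o)"
```

```text
t 12.98 z 0.1658 head 14.03 tilt [0.0092 0.0001] gap 0.0565 F [ 0.9 -0.4  0.5]
tool-frame deltas mm:
  blue [-57.3 162.8]
  white [-57.3 252.4]
  axle [-17.5 207.7]
  bin [-110.3  417.4]
  nest [  40.4 -270.6]
  traP [   7.9 -100. ]
  traM [-3.4 -0.6]
```

View pics/p2.png

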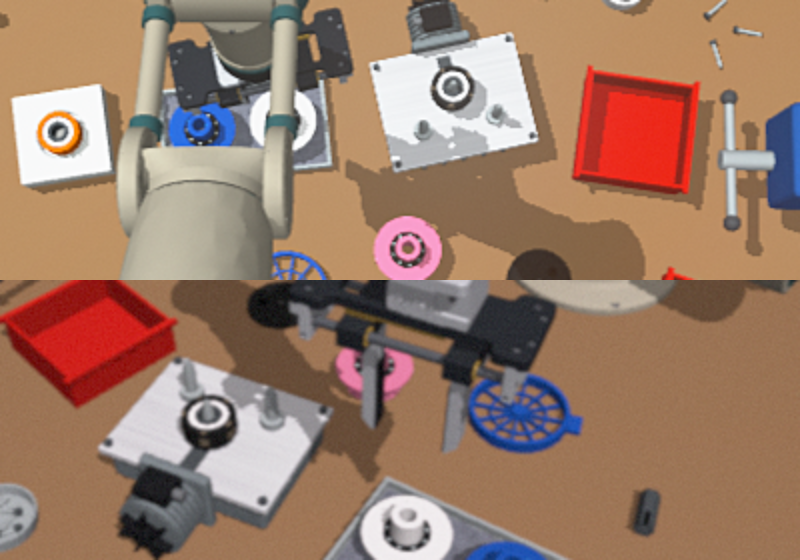

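Both rollers stand upright in the tray (top view: blue 200,128 and white 283,120 in the crop), and the worn idler at (453,88) is free. Next I'll measure the worn idler and the new one in the same top view.

Run:
```python
from m import *
from t import *
im,d=grab('top'); w=pts('top',d); z=w[...,2]; v,u=np.mgrid[:480,:640]
H,S,V=cv2.split(cv2.cvtColor(im,cv2.COLOR_RGB2HSV))
m=(np.hypot(u-356,v-194)<16)&(z>.07)&(z<.084); m=big(m); print('worn',m.sum(),np.median(z[m]),ell(m,'top',.078))
m=(np.hypot(u-356,v-194)<16)&(z>.086); m=big(m); print('axle tip',m.sum(),w[m].mean(0))
for c in((341,214),(378,206)):
    m=(np.hypot(u-c[0],v-c[1])<12)&(z>.07); m=big(m); print('front axle',m.sum(),w[m].mean(0),ell(m,'top',.09))
m=(np.hypot(u-160,v-216)<25)&(z>.034)&(z<.046); m=big(m); print('new',m.sum(),np.median(z[m]),ell(m,'top',.041))
```

```text
worn 345 0.07753867054739846 (array([ 0.5295, -0.1234]), 0.026)
axle tip 14 [ 0.52920118 -0.12316668  0.09107974]
front axle 23 [ 0.47984914 -0.08951358  0.08697066] (array([ 0.4789, -0.0892]), 0.0058)
front axle 26 [ 0.50105255 -0.1760892   0.0861718 ] (array([ 0.5   , -0.1756]), 0.0063)
new 318 0.04054203076084771 (array([0.4709, 0.3546]), 0.0262)
```

```bash
sed -i 's/axle=(.531,-.123)/axle=(.5305,-.1232)/; s/nest=(.471,.355)/nest=(.4719,.3546)/' t.py
```

jog_arm(twist=[[0,0,0],[0,0,0],[0,0,0],[0,0,0],[0,0,0],[0,0,0],[0,0,0],[0,0,0],[0,0,0],[0,0,0]], offset=[[-0.0018,0.026,0],[-0.0018,0.026,0],[-0.0018,0.026,0],[-0.0018,0.026,0],[-0.0018,0.026,0],[-0.0018,0.026,0],[-0.0018,0.026,0],[-0.0018,0.026,0],[0,0,0],[0,0,0]], fingers=[0.85,0.85,0.85,0.85,0.85,0.85,0.85,0.85,0.85,0.85])

```text
clock: 13.97
tool_pos: [0.5297, -0.1232, 0.1591]
orientation: [-0.001, 0.993, 0.121, -0.002]
ft_force: [0.1, 0.4, 0.2]
finger_gap: 0.0801
grasp_force: 0.0
```

jog_arm(twist=[[0,0,0],[0,0,0],[0,0,0],[0,0,0],[0,0,0],[0,0,0]], offset=[[0,0,0.01],[0,0,0.02],[0,0,0.01],[0,0,0],[0,0,0],[0,0,0]], fingers=[0.85,0.85,0.85,0.85,0.85,0.85])

```text
clock: 14.47
tool_pos: [0.5311, -0.1221, 0.1217]
orientation: [0.0, 0.992, 0.123, 0.0]
ft_force: [0.8, -1.7, 0.1]
finger_gap: 0.0799
grasp_force: 0.0
```

```bash
python3 -c "from t import *; now()"
```

```text
t 14.47 z 0.1217 head 14.07 tilt [ 0.0004 -0.0001] gap 0.0799 F [ 0.8 -1.7  0.1]
tool-frame deltas mm:
  blue [-40.1 -44.1]
  white [-40.   45.6]
  axle [-0.8  0.9]
  bin [-93.  210.6]
  nest [  58.4 -476.8]
  traP [  25.1 -306.8]
  traM [  13.9 -207.5]
```

jog_arm(twist=[[0,0,0],[0,0,0],[0,0,0],[0,0,0],[0,0,0],[0,0,0]], offset=[[-0.0005,0.0005,0.01],[0,0,0.02],[0,0,0.02],[0,0,0.011],[0,0,0],[0,0,0]], fingers=[0.85,0.85,0.85,0.85,0.85,0.85])

```text
clock: 14.97
tool_pos: [0.5303, -0.1232, 0.0602]
orientation: [-0.0, 0.993, 0.122, -0.0]
ft_force: [-0.1, -0.4, 0.4]
finger_gap: 0.08
grasp_force: 0.0
```

jog_arm(twist=[[0,0,0],[0,0,0],[0,0,0],[0,0,0],[0,0,0],[0,0,0],[0,0,0]], offset=[[0,0,0],[0,0,0],[0,0,0],[0,0,0],[0,0,0],[0,0,0],[0,0,0]], fingers=[0,0,0,0,0,0,0])

```text
clock: 15.55
tool_pos: [0.5309, -0.1234, 0.0611]
orientation: [0.0, 0.993, 0.122, 0.001]
ft_force: [-0.5, -0.0, 3.8]
finger_gap: 0.0521
grasp_force: 25.0
```

```bash
python3 -c "from t import *; now()"
```

```text
t 15.55 z 0.0611 head 14.02 tilt [ 0.0011 -0.0004] gap 0.0521 F [-0.5 -0.   3.8]
tool-frame deltas mm:
  blue [-39.6 -45.2]
  white [-39.6  44.5]
  axle [-0.3 -0.2]
  bin [-92.5 209.4]
  nest [  58.9 -478. ]
  traP [  25.6 -308. ]
  traM [  14.3 -208.6]
```

jog_arm(twist=[[0,0,0],[0,0,0],[0,0,0],[0,0,0],[0,0,0],[0,0,0]], offset=[[0,0,-0.005],[0,0,-0.015],[0,0,-0.02],[0,0,-0.02],[0,0,-0.015],[0,0,0]], fingers=[0,0,0,0,0,0])

```text
clock: 16.05
tool_pos: [0.5325, -0.124, 0.1385]
orientation: [0.001, 0.993, 0.122, 0.003]
ft_force: [0.2, -0.8, -0.7]
finger_gap: 0.0521
grasp_force: 25.0
```

jog_arm(twist=[[0,0,0],[0,0,0],[0,0,0],[0,0,0],[0,0,0],[0,0,0],[0,0,0],[0,0,0],[0,0,0],[0,0,0]], offset=[[-0.0103,0.0233,0],[-0.0103,0.0233,0],[-0.0103,0.0233,0],[-0.0103,0.0233,0],[-0.0103,0.0233,0],[-0.0103,0.0233,0],[-0.0103,0.0233,0],[-0.0103,0.0233,0],[-0.0103,0.0233,0],[0,0,0]], fingers=[0,0,0,0,0,0,0,0,0,0])

```text
clock: 16.88
tool_pos: [0.4902, -0.3537, 0.1339]
orientation: [0.001, 0.993, 0.12, -0.001]
ft_force: [-0.1, 0.2, -1.2]
finger_gap: 0.052
grasp_force: 25.0
```

jog_arm(twist=[[0,0,0],[0,0,0],[0,0,0],[0,0,0],[0,0,0],[0,0,0],[0,0,0]], offset=[[0,0,0.02],[0,0,0.03],[0,0,0.03],[0,0,0.02],[0,0,0.012],[0,0,0],[0,0,0]], fingers=[0,0,0,0,0,0,0])

```text
clock: 17.47
tool_pos: [0.4907, -0.348, 0.0222]
orientation: [-0.001, 0.993, 0.122, -0.001]
ft_force: [0.0, 0.0, -0.1]
finger_gap: 0.0519
grasp_force: 25.0
```

```bash
python3 -c "from t import *; now()"
```

```text
t 17.47 z 0.0222 head 14.04 tilt [-0.0022  0.0021] gap 0.0519 F [ 0.   0.  -0.1]
tool-frame deltas mm:
  blue [  54.  -253.4]
  white [  54.  -163.7]
  axle [  93.3 -208.4]
  bin [1.1 1.3]
  nest [ 152.5 -686.1]
  traP [ 119.2 -516.1]
  traM [ 107.9 -416.8]
```

jog_arm(twist=[[0,0,0],[0,0,0],[0,0,0],[0,0,0],[0,0,0],[0,0,0],[0,0,0]], offset=[[0,0,0.007],[0,0,0],[0,0,0],[0,0,0],[0,0,0],[0,0,0],[0,0,0]], fingers=[0,0,0.72,0.72,0.72,0.72,0.72])

```text
clock: 18.05
tool_pos: [0.4915, -0.3494, 0.0169]
orientation: [0.0, 0.993, 0.122, 0.0]
ft_force: [-0.4, -0.2, 0.9]
finger_gap: 0.0677
grasp_force: 0.0
```

jog_arm(twist=[[0,0,0],[0,0,0],[0,0,0],[0,0,0],[0,0,0],[0,0,0]], offset=[[0,0,-0.015],[0,0,-0.03],[0,0,-0.03],[0,0,-0.035],[0,0,-0.025],[0,0,0]], fingers=[0.72,0.72,0.72,0.72,0.72,0.72])

```text
clock: 18.55
tool_pos: [0.4943, -0.3517, 0.1579]
orientation: [0.005, 0.992, 0.122, 0.004]
ft_force: [0.2, -0.5, -0.9]
finger_gap: 0.068
grasp_force: 0.0
```

Run:
```python
from t import *
now(); im,d=grab('scene','s3.png'); w=pts('scene',d)
c=im[160:250,130:240]; cv2.imwrite('pics/bin.png',cv2.resize(c,None,fx=4,fy=4)[:,:,::-1])
```

```text
t 18.55 z 0.1579 head 14.03 tilt [ 0.009  -0.0081] gap 0.068 F [ 0.2 -0.5 -0.9]
tool-frame deltas mm:
  blue [  51.4 -257.9]
  white [  51.4 -168.2]
  axle [  90.6 -212.9]
  bin [-1.6 -3.2]
  nest [ 149.8 -690.6]
  traP [ 116.5 -520.6]
  traM [ 105.3 -421.3]
```

View pics/bin.png

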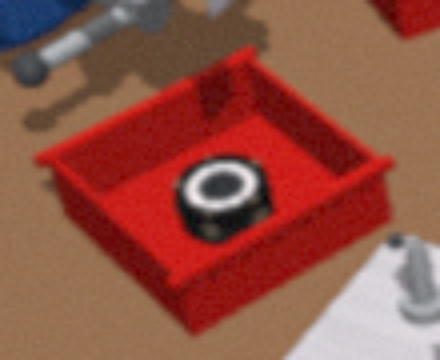

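The worn idler lies flat in the bin (crop 222,195). Now the new idler.

jog_arm(twist=[[0,0,0],[0,0,0],[0,0,0],[0,0,0],[0,0,0],[0,0,0],[0,0,0],[0,0,0],[0,0,0],[0,0,0]], offset=[[0.0069,-0.0312,0],[0.0069,-0.0312,0],[0.0069,-0.0312,0],[0.0069,-0.0312,0],[0.0069,-0.0312,0],[0.0069,-0.0312,0],[0.0069,-0.0312,0],[0.0069,-0.0312,0],[0.0069,-0.0312,0],[0.0069,-0.0312,0]], fingers=[0.82,0.82,0.82,0.82,0.82,0.82,0.82,0.82,0.82,0.82])

```text
clock: 19.43
tool_pos: [0.4812, -0.0281, 0.15]
orientation: [-0.0, 0.993, 0.122, -0.001]
ft_force: [1.0, 0.2, -0.0]
finger_gap: 0.0771
grasp_force: 0.0
```

jog_arm(twist=[[0,0,0],[0,0,0],[0,0,0],[0,0,0],[0,0,0],[0,0,0],[0,0,0],[0,0,0],[0,0,0],[0,0,0]], offset=[[0.0069,-0.0312,0],[0.0069,-0.0312,0],[0.0069,-0.0312,0],[0.0069,-0.0312,0],[0.0069,-0.0312,0],[0.0069,-0.0312,0],[0.0069,-0.0312,0],[0.0069,-0.0312,0],[0.0069,-0.0312,0],[0.0069,-0.0312,0]], fingers=[0.82,0.82,0.82,0.82,0.82,0.82,0.82,0.82,0.82,0.82])

```text
clock: 20.27
tool_pos: [0.4726, 0.2908, 0.1498]
orientation: [0.001, 0.993, 0.122, -0.001]
ft_force: [0.3, 0.9, -0.4]
finger_gap: 0.0768
grasp_force: 0.0
```

jog_arm(twist=[[0,0,0],[0,0,0],[0,0,0],[0,0,0],[0,0,0],[0,0,0],[0,0,0],[0,0,0]], offset=[[0.0069,-0.0312,0],[0.0069,-0.0312,0],[0,0,0.02],[0,0,0.03],[0,0,0.02],[0,0,0],[0,0,0],[0,0,0]], fingers=[0.82,0.82,0.82,0.82,0.82,0.82,0.82,0.82])

```text
clock: 20.93
tool_pos: [0.4726, 0.3536, 0.0817]
orientation: [-0.0, 0.993, 0.122, 0.0]
ft_force: [-0.0, 0.4, 0.8]
finger_gap: 0.0771
grasp_force: 0.0
```

```bash
python3 -c "from t import *; now()"
```

```text
t 20.93 z 0.0817 head 14.01 tilt [0.0003 0.0001] gap 0.0771 F [-0.   0.4  0.8]
tool-frame deltas mm:
  blue [-99.  431.6]
  white [-98.9 521.3]
  axle [-59.7 476.6]
  bin [-151.9  686.3]
  nest [-0.5 -1.1]
  traP [-33.8 168.9]
  traM [-45.1 268.2]
```

jog_arm(twist=[[0,0,0],[0,0,0],[0,0,0],[0,0,0],[0,0,0],[0,0,0]], offset=[[-0.0005,-0.001,0.015],[0,0,0.02],[0,0,0.012],[0,0,0.004],[0,0,0],[0,0,0]], fingers=[0.82,0.82,0.82,0.82,0.82,0.82])

```text
clock: 21.43
tool_pos: [0.4726, 0.3548, 0.0317]
orientation: [-0.0, 0.993, 0.122, 0.001]
ft_force: [0.3, 0.4, -0.4]
finger_gap: 0.0772
grasp_force: 0.0
```

```bash
python3 -c "from t import *; now()"
```

```text
t 21.43 z 0.0317 head 14.01 tilt [0.0021 0.0011] gap 0.0772 F [ 0.3  0.4 -0.4]
tool-frame deltas mm:
  blue [-99.2 432.8]
  white [-99.2 522.5]
  axle [-59.9 477.8]
  bin [-152.1  687.4]
  nest [-0.7  0. ]
  traP [-34. 170.]
  traM [-45.3 269.4]
```

jog_arm(twist=[[0,0,0],[0,0,0],[0,0,0],[0,0,0],[0,0,0],[0,0,0],[0,0,0],[0,0,0],[0,0,0]], offset=[[-0.0005,0,0.0025],[0,0,0],[0,0,0],[0,0,0],[0,0,0],[0,0,0],[0,0,0],[0,0,0],[0,0,0]], fingers=[0.82,0.82,0,0,0,0,0,0,0])

```text
clock: 22.18
tool_pos: [0.4712, 0.3545, 0.0281]
orientation: [-0.0, 0.993, 0.122, 0.0]
ft_force: [-0.7, 0.1, 1.2]
finger_gap: 0.0505
grasp_force: 25.0
```

```bash
python3 -c "from t import *; now()"
```

```text
t 22.18 z 0.0281 head 14.03 tilt [0.0003 0.0003] gap 0.0505 F [-0.7  0.1  1.2]
tool-frame deltas mm:
  blue [-97.7 432.8]
  white [-97.7 522.5]
  axle [-58.5 477.8]
  bin [-150.7  687.5]
  nest [0.7 0.1]
  traP [-32.6 170.1]
  traM [-43.8 269.4]
```

jog_arm(twist=[[0,0,0],[0,0,0],[0,0,0],[0,0,0],[0,0,0],[0,0,0],[0,0,0],[0,0,0]], offset=[[0,0,-0.003],[0,0,-0.005],[0,0,-0.01],[0,0,-0.02],[0,0,-0.025],[0,0,-0.025],[0,0,-0.017],[0,0,0]], fingers=[0,0,0,0,0,0,0,0])

```text
clock: 22.85
tool_pos: [0.4737, 0.3558, 0.1379]
orientation: [-0.002, 0.993, 0.122, 0.004]
ft_force: [-0.1, 0.3, 0.1]
finger_gap: 0.0504
grasp_force: 25.0
```

jog_arm(twist=[[0,0,0],[0,0,0],[0,0,0],[0,0,0],[0,0,0],[0,0,0],[0,0,0],[0,0,0]], offset=[[-0.0037,0.0299,0],[-0.0037,0.0299,0],[-0.0037,0.0299,0],[-0.0037,0.0299,0],[-0.0037,0.0299,0],[-0.0037,0.0299,0],[-0.0037,0.0299,0],[-0.0037,0.0299,0]], fingers=[0,0,0,0,0,0,0,0])

```text
clock: 23.52
tool_pos: [0.4995, 0.1136, 0.1322]
orientation: [0.0, 0.993, 0.122, -0.001]
ft_force: [0.6, 0.0, 0.2]
finger_gap: 0.0502
grasp_force: 25.0
```

jog_arm(twist=[[0,0,0],[0,0,0],[0,0,0],[0,0,0],[0,0,0],[0,0,0],[0,0,0],[0,0,0],[0,0,0],[0,0,0]], offset=[[-0.0037,0.0299,0],[-0.0037,0.0299,0],[-0.0037,0.0299,0],[-0.0037,0.0299,0],[-0.0037,0.0299,0],[-0.0037,0.0299,0],[-0.0037,0.0299,0],[-0.0037,0.0299,0],[0,0,0],[0,0,0]], fingers=[0,0,0,0,0,0,0,0,0,0])

```text
clock: 24.35
tool_pos: [0.529, -0.1253, 0.1321]
orientation: [-0.0, 0.993, 0.121, -0.001]
ft_force: [-0.3, 1.3, -1.3]
finger_gap: 0.0506
grasp_force: 25.0
```

jog_arm(twist=[[0,0,0],[0,0,0],[0,0,0]], offset=[[0,0,0],[0,0,0],[0,0,0]], fingers=[0,0,0])

```text
clock: 24.6
tool_pos: [0.5292, -0.1229, 0.1328]
orientation: [-0.0, 0.992, 0.123, -0.0]
ft_force: [0.7, 0.4, -0.8]
finger_gap: 0.0504
grasp_force: 25.0
```

```bash
python3 -c "
from t import *
now(); a,_=grab('top'); b,_=grab('scene')
o=np.zeros((400,800,3),np.uint8); o[:,:400]=cv2.resize(a[140:260,300:420,::-1],(400,400)); o[:,400:]=cv2.resize(b[170:300,180:310,::-1],(400,400)); cv2.imwrite('pics/p3.png',o)"
```

```text
t 24.6 z 0.1328 head 14.11 tilt [-0.0006  0.0004] gap 0.0504 F [ 0.7  0.4 -0.8]
tool-frame deltas mm:
  blue [-38.  -44.3]
  white [-38.   45.3]
  axle [1.2 0.6]
  bin [-91.  210.3]
  nest [  60.5 -477.1]
  traP [  27.2 -307.1]
  traM [  15.9 -207.7]
```

View pics/p3.png

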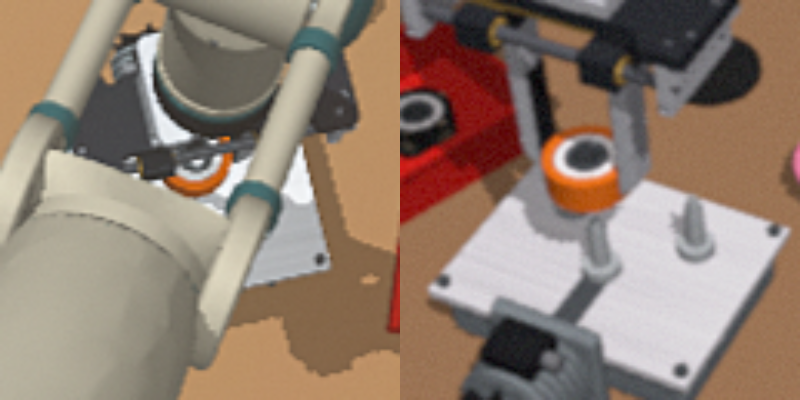

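Scene view: the orange idler at (585,170 in the crop) is held level above the back axle (598,235). Lowering it with force checks.

jog_arm(twist=[[0,0,0],[0,0,0],[0,0,0],[0,0,0],[0,0,0],[0,0,0],[0,0,0]], offset=[[0.0005,0.0005,0.008],[0,0,0.01],[0,0,0.01],[0,0,0.01],[0,0,0.008],[0,0,0],[0,0,0]], fingers=[0,0,0,0,0,0,0])

```text
clock: 25.28
tool_pos: [0.5297, -0.1244, 0.086]
orientation: [-0.0, 0.993, 0.122, -0.001]
ft_force: [-0.2, 0.3, 0.0]
finger_gap: 0.0503
grasp_force: 25.0
```

```bash
python3 -c "from t import *; now()"
```

```text
t 25.28 z 0.086 head 14.02 tilt [-0.0017  0.0006] gap 0.0503 F [-0.2  0.3  0. ]
tool-frame deltas mm:
  blue [-38.2 -46. ]
  white [-38.2  43.7]
  axle [ 1.1 -1. ]
  bin [-91.1 208.7]
  nest [  60.3 -478.7]
  traP [  27.  -308.7]
  traM [  15.7 -209.4]
```

jog_arm(twist=[[0,0,0],[0,0,0],[0,0,0],[0,0,0],[0,0,0],[0,0,0]], offset=[[0.0005,-0.001,0.004],[0,0,0.006],[0,0,0.006],[0,0,0.003],[0,0,0],[0,0,0]], fingers=[0,0,0,0,0,0])

```text
clock: 25.78
tool_pos: [0.5303, -0.1235, 0.0677]
orientation: [-0.0, 0.993, 0.122, -0.0]
ft_force: [-0.1, -1.1, -1.0]
finger_gap: 0.0507
grasp_force: 25.0
```

```bash
python3 -c "from t import *; now()"
```

```text
t 25.78 z 0.0677 head 14.02 tilt [-0.0004  0.0001] gap 0.0507 F [-0.1 -1.1 -1. ]
tool-frame deltas mm:
  blue [-39.  -45.2]
  white [-38.9  44.5]
  axle [ 0.3 -0.2]
  bin [-91.9 209.5]
  nest [  59.5 -477.9]
  traP [  26.2 -307.9]
  traM [  15.  -208.6]
```

Down 2 mm more, release, rise and look.

jog_arm(twist=[[0,0,0],[0,0,0],[0,0,0],[0,0,0],[0,0,0],[0,0,0],[0,0,0],[0,0,0]], offset=[[0,0,0.002],[0,0,0],[0,0,0],[0,0,0],[0,0,0],[0,0,0],[0,0,0],[0,0,0]], fingers=[0,0,0.8,0.8,0.8,0.8,0.8,0.8])

```text
clock: 26.45
tool_pos: [0.5305, -0.1235, 0.0661]
orientation: [0.0, 0.993, 0.122, 0.0]
ft_force: [0.4, 0.3, -0.8]
finger_gap: 0.0755
grasp_force: 0.0
```

jog_arm(twist=[[0,0,0],[0,0,0],[0,0,0],[0,0,0],[0,0,0],[0,0,0]], offset=[[0,0,-0.005],[0,0,-0.02],[0,0,-0.03],[0,0,-0.025],[0,0,-0.02],[0,0,0]], fingers=[0.8,0.8,0.8,0.8,0.8,0.8])

```text
clock: 26.95
tool_pos: [0.5333, -0.1245, 0.1708]
orientation: [0.002, 0.993, 0.122, 0.004]
ft_force: [0.7, -0.3, 0.3]
finger_gap: 0.0752
grasp_force: 0.0
```

jog_arm(twist=[[0,0,0],[0,0,0],[0,0,0],[0,0,0],[0,0,0],[0,0,0],[0,0,0],[0,0,0],[0,0,0],[0,0,0]], offset=[[0.0018,-0.026,0],[0.0018,-0.026,0],[0.0018,-0.026,0],[0.0018,-0.026,0],[0.0018,-0.026,0],[0.0018,-0.026,0],[0.0018,-0.026,0],[0.0018,-0.026,0],[0,0,0],[0,0,0]], fingers=[0.6,0.6,0.6,0.6,0.6,0.6,0.6,0.6,0.6,0.6])

```text
clock: 27.78
tool_pos: [0.4932, 0.0826, 0.1653]
orientation: [0.0, 0.992, 0.123, -0.001]
ft_force: [-0.3, -0.8, -0.4]
finger_gap: 0.0565
grasp_force: 0.0
```

Run:
```python
from m import *
from t import *
now(); im,d=grab('top'); w=pts('top',d); z=w[...,2]; v,u=np.mgrid[:480,:640]
m=(np.hypot(u-356,v-194)<16)&(z>.07)&(z<.084); m=big(m); print('new',m.sum(),np.median(z[m]),np.percentile(z[m],[5,95]),ell(m,'top',.078), 'worn had .5295,-.1234')
b,_=grab('scene')
o=np.zeros((400,800,3),np.uint8); o[:,:400]=cv2.resize(im[140:260,300:420,::-1],(400,400)); o[:,400:]=cv2.resize(b[170:300,180:310,::-1],(400,400)); cv2.imwrite('pics/p4.png',o)
```

```text
t 27.78 z 0.1653 head 14.18 tilt [-0.001  -0.0006] gap 0.0565 F [-0.3 -0.8 -0.4]
tool-frame deltas mm:
  blue [-53.1 163.7]
  white [-53.1 253.4]
  axle [-13.9 208.7]
  bin [-106.1  418.3]
  nest [  45.4 -269.1]
  traP [ 12.1 -99.1]
  traM [0.8 0.3]
new 341 0.07708933469912 [0.07272376 0.08170505] (array([ 0.5298, -0.1243]), 0.026) worn had .5295,-.1234
```

View pics/p4.png

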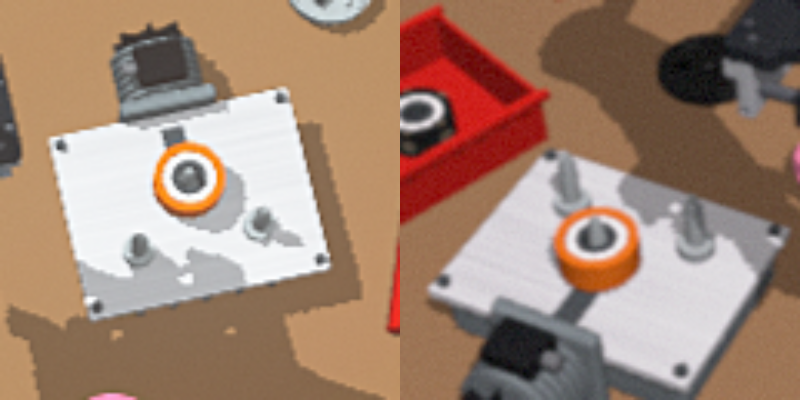

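The new idler is seated level on the back axle (top view 189,178). Next, white goes back.

jog_arm(twist=[[0,0,0],[0,0,0],[0,0,0],[0,0,0],[0,0,0],[0,0,0],[0,0,0]], offset=[[0,0,0.02],[0,0,0.03],[0,0,0.025],[0,0,0.015],[0,0,0],[0,0,0],[0,0,0]], fingers=[0.6,0.6,0.6,0.6,0.6,0.6,0.6])

```text
clock: 28.47
tool_pos: [0.4951, 0.0811, 0.0768]
orientation: [0.0, 0.993, 0.122, 0.001]
ft_force: [0.1, 0.7, 0.9]
finger_gap: 0.0569
grasp_force: 0.0
```

```bash
python3 -c "from t import *; now()"
```

```text
t 28.47 z 0.0768 head 13.96 tilt [ 0.0017 -0.0002] gap 0.0569 F [0.1 0.7 0.9]
tool-frame deltas mm:
  blue [-54.5 161.8]
  white [-54.5 251.4]
  axle [-15.3 206.7]
  bin [-107.5  416.4]
  nest [  43.9 -271. ]
  traP [  10.6 -101. ]
  traM [-0.6 -1.6]
```

jog_arm(twist=[[0,0,0],[0,0,0],[0,0,0],[0,0,0],[0,0,0],[0,0,0]], offset=[[-0.0005,-0.0012,0.012],[0,0,0.015],[0,0,0.01],[0,0,0.002],[0,0,0],[0,0,0]], fingers=[0.6,0.6,0.6,0.6,0.6,0.6])

```text
clock: 28.97
tool_pos: [0.4943, 0.0827, 0.0381]
orientation: [0.0, 0.993, 0.122, 0.001]
ft_force: [-0.8, 0.4, 0.2]
finger_gap: 0.0568
grasp_force: 0.0
```

jog_arm(twist=[[0,0,0],[0,0,0],[0,0,0],[0,0,0],[0,0,0],[0,0,0],[0,0,0]], offset=[[0,0,0],[0,0,0],[0,0,0],[0,0,0],[0,0,0],[0,0,0],[0,0,0]], fingers=[0,0,0,0,0,0,0])

```text
clock: 29.55
tool_pos: [0.4934, 0.0829, 0.0373]
orientation: [0.0, 0.993, 0.122, 0.0]
ft_force: [0.1, -0.0, 3.8]
finger_gap: 0.0296
grasp_force: 25.0
```

```bash
python3 -c "from t import *; now()"
```

```text
t 29.55 z 0.0373 head 14.03 tilt [ 0.0006 -0.0001] gap 0.0296 F [ 0.1 -0.   3.8]
tool-frame deltas mm:
  blue [-53.3 163.9]
  white [-53.3 253.6]
  axle [-14.1 208.9]
  bin [-106.3  418.6]
  nest [  45.1 -268.8]
  traP [ 11.8 -98.8]
  traM [0.6 0.5]
```

jog_arm(twist=[[0,0,0],[0,0,0],[0,0,0],[0,0,0],[0,0,0],[0,0,0],[0,0,0]], offset=[[0,0,-0.005],[0,0,-0.015],[0,0,-0.03],[0,0,-0.03],[0,0,-0.03],[0,0,-0.015],[0,0,0]], fingers=[0,0,0,0,0,0,0])

```text
clock: 30.13
tool_pos: [0.4957, 0.083, 0.1655]
orientation: [0.0, 0.993, 0.122, 0.004]
ft_force: [0.2, -0.7, -1.9]
finger_gap: 0.0292
grasp_force: 25.0
```

jog_arm(twist=[[0,0,0],[0,0,0],[0,0,0],[0,0,0],[0,0,0],[0,0,0],[0,0,0],[0,0,0],[0,0,0],[0,0,0]], offset=[[-0.0054,0.0254,0],[-0.0054,0.0254,0],[-0.0054,0.0254,0],[-0.0054,0.0254,0],[-0.0054,0.0254,0],[-0.0054,0.0254,0],[-0.0054,0.0254,0],[-0.0054,0.0254,0],[-0.0054,0.0254,0],[-0.0054,0.0254,0]], fingers=[0,0,0,0,0,0,0,0,0,0])

```text
clock: 30.97
tool_pos: [0.501, -0.1773, 0.1599]
orientation: [-0.001, 0.993, 0.122, -0.002]
ft_force: [0.8, -0.6, -2.7]
finger_gap: 0.0298
grasp_force: 25.0
```

jog_arm(twist=[[0,0,0],[0,0,0],[0,0,0],[0,0,0],[0,0,0],[0,0,0]], offset=[[0,0,0],[0,0,0.01],[0,0,0.01],[0,0,0],[0,0,0],[0,0,0]], fingers=[0,0,0,0,0,0])

```text
clock: 31.47
tool_pos: [0.5021, -0.1756, 0.1415]
orientation: [-0.0, 0.992, 0.123, -0.0]
ft_force: [0.2, -0.5, -2.0]
finger_gap: 0.0296
grasp_force: 25.0
```

```bash
python3 -c "from t import *; now()"
```

```text
t 31.47 z 0.1415 head 14.1 tilt [-0.0009  0.0006] gap 0.0296 F [ 0.2 -0.5 -2. ]
tool-frame deltas mm:
  blue [  1.  -88.9]
  white [1.  0.8]
  axle [ 40.2 -43.9]
  bin [-52.  165.8]
  nest [  99.5 -521.6]
  traP [  66.2 -351.6]
  traM [  54.9 -252.3]
```

jog_arm(twist=[[0,0,0],[0,0,0],[0,0,0],[0,0,0],[0,0,0],[0,0,0],[0,0,0]], offset=[[0.0003,0.0007,0.005],[0,0,0.008],[0,0,0.01],[0,0,0.008],[0,0,0.005],[0,0,0],[0,0,0]], fingers=[0,0,0,0,0,0,0])

```text
clock: 32.05
tool_pos: [0.5026, -0.1772, 0.1054]
orientation: [-0.0, 0.993, 0.122, -0.0]
ft_force: [0.5, -0.1, -2.6]
finger_gap: 0.0294
grasp_force: 25.0
```

```bash
python3 -c "from t import *; now()"
```

```text
t 32.05 z 0.1054 head 14.02 tilt [-0.001   0.0004] gap 0.0294 F [ 0.5 -0.1 -2.6]
tool-frame deltas mm:
  blue [  1.  -90.5]
  white [ 1.  -0.9]
  axle [ 40.2 -45.6]
  bin [-52.  164.1]
  nest [  99.4 -523.3]
  traP [  66.2 -353.3]
  traM [  54.9 -253.9]
```

Free of contact on the axle; on down.

jog_arm(twist=[[0,0,0],[0,0,0],[0,0,0],[0,0,0],[0,0,0],[0,0,0]], offset=[[0,-0.0005,0.004],[0,0,0.005],[0,0,0.004],[0,0,0.002],[0,0,0],[0,0,0]], fingers=[0,0,0,0,0,0])

```text
clock: 32.55
tool_pos: [0.5027, -0.1768, 0.0908]
orientation: [-0.0, 0.993, 0.122, -0.0]
ft_force: [0.0, 0.3, -2.0]
finger_gap: 0.0293
grasp_force: 25.0
```

```bash
python3 -c "from t import *; now()"
```

```text
t 32.55 z 0.0908 head 14.02 tilt [-0.0002  0.    ] gap 0.0293 F [ 0.   0.3 -2. ]
tool-frame deltas mm:
  blue [  0.8 -90.2]
  white [ 0.8 -0.5]
  axle [ 40.  -45.2]
  bin [-52.2 164.5]
  nest [  99.2 -522.9]
  traP [  65.9 -352.9]
  traM [  54.7 -253.6]
```

jog_arm(twist=[[0,0,0],[0,0,0],[0,0,0],[0,0,0],[0,0,0],[0,0,0],[0,0,0],[0,0,0]], offset=[[0,0,0.0015],[0,0,0],[0,0,0],[0,0,0],[0,0,0],[0,0,0],[0,0,0],[0,0,0]], fingers=[0,0,0,0.6,0.6,0.6,0.6,0.6])

```text
clock: 33.22
tool_pos: [0.5029, -0.1769, 0.0897]
orientation: [0.0, 0.993, 0.122, 0.0]
ft_force: [-0.2, -0.3, -0.2]
finger_gap: 0.0556
grasp_force: 0.0
```

jog_arm(twist=[[0,0,0],[0,0,0],[0,0,0],[0,0,0],[0,0,0],[0,0,0]], offset=[[0,0,-0.005],[0,0,-0.015],[0,0,-0.02],[0,0,-0.02],[0,0,-0.015],[0,0,0]], fingers=[0.6,0.6,0.6,0.6,0.6,0.6])

```text
clock: 33.72
tool_pos: [0.5049, -0.1778, 0.1681]
orientation: [0.002, 0.993, 0.122, 0.003]
ft_force: [0.3, -0.4, -0.4]
finger_gap: 0.0564
grasp_force: 0.0
```

jog_arm(twist=[[0,0,0],[0,0,0],[0,0,0],[0,0,0],[0,0,0],[0,0,0],[0,0,0],[0,0,0]], offset=[[0.0055,-0.0294,0],[0.0055,-0.0294,0],[0.0055,-0.0294,0],[0.0055,-0.0294,0],[0.0055,-0.0294,0],[0.0055,-0.0294,0],[0.0055,-0.0294,0],[0.0055,-0.0294,0]], fingers=[0.6,0.6,0.6,0.6,0.6,0.6,0.6,0.6])

```text
clock: 34.38
tool_pos: [0.4876, 0.0635, 0.1637]
orientation: [-0.0, 0.993, 0.122, -0.0]
ft_force: [0.9, 1.0, -0.7]
finger_gap: 0.0561
grasp_force: 0.0
```

jog_arm(twist=[[0,0,0],[0,0,0],[0,0,0],[0,0,0],[0,0,0],[0,0,0],[0,0,0],[0,0,0],[0,0,0],[0,0,0]], offset=[[0.0055,-0.0294,0],[0.0055,-0.0294,0],[0.0055,-0.0294,0],[0.0055,-0.0294,0],[0,0,0.02],[0,0,0.03],[0,0,0.02],[0,0,0.01],[0,0,0],[0,0,0]], fingers=[0.6,0.6,0.6,0.6,0.6,0.6,0.6,0.6,0.6,0.6])

```text
clock: 35.22
tool_pos: [0.4812, 0.1814, 0.0842]
orientation: [0.0, 0.993, 0.122, -0.0]
ft_force: [-0.3, -0.2, 0.4]
finger_gap: 0.0564
grasp_force: 0.0
```

Run:
```python
from m import *
from t import *
now(); im,d=grab('top'); w=pts('top',d); z=w[...,2]; v,u=np.mgrid[:480,:640]
m=(np.hypot(u-379,v-204)<20)&(z>.1)&(z<.125); m=big(m); print('white hub',m.sum(),np.median(z[m]),ell(m,'top',.1074),'was .5023 -.1761')
b,_=grab('scene')
o=np.zeros((400,800,3),np.uint8); o[:,:400]=cv2.resize(im[140:260,300:420,::-1],(400,400)); o[:,400:]=cv2.resize(b[170:300,180:310,::-1],(400,400)); cv2.imwrite('pics/p5.png',o)
```

```text
t 35.22 z 0.0842 head 14.02 tilt [-0.0008 -0.0003] gap 0.0564 F [-0.3 -0.2  0.4]
tool-frame deltas mm:
  blue [-65.4 262.5]
  white [-65.4 352.2]
  axle [-26.2 307.4]
  bin [-118.4  517.1]
  nest [  33.1 -170.3]
  traP [-0.2 -0.3]
  traM [-11.5  99.1]
white hub 106 0.10738133685338633 (array([ 0.503 , -0.1768]), 0.015) was .5023 -.1761
```

View pics/p5.png

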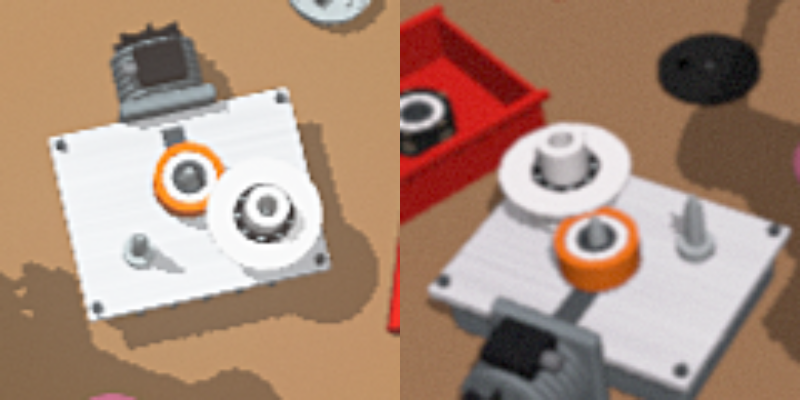

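White is fully seated at (263,213) on its own axle, within 1 mm of its start. Now blue.

jog_arm(twist=[[0,0,0],[0,0,0],[0,0,0],[0,0,0],[0,0,0],[0,0,0]], offset=[[0,0,0.012],[0,0,0.018],[0,0,0.012],[0,0,0.004],[0,0,0],[0,0,0]], fingers=[0.6,0.6,0.6,0.6,0.6,0.6])

```text
clock: 35.82
tool_pos: [0.4822, 0.1816, 0.0394]
orientation: [-0.0, 0.993, 0.122, 0.001]
ft_force: [0.6, 0.9, 0.4]
finger_gap: 0.0565
grasp_force: 0.0
```

jog_arm(twist=[[0,0,0],[0,0,0],[0,0,0],[0,0,0],[0,0,0],[0,0,0],[0,0,0]], offset=[[0,0,0],[0,0,0],[0,0,0],[0,0,0],[0,0,0],[0,0,0],[0,0,0]], fingers=[0,0,0,0,0,0,0])

```text
clock: 36.4
tool_pos: [0.4815, 0.1817, 0.0388]
orientation: [-0.0, 0.993, 0.122, 0.0]
ft_force: [-0.8, 1.0, 3.0]
finger_gap: 0.0286
grasp_force: 25.0
```

```bash
python3 -c "from t import *; now()"
```

```text
t 36.4 z 0.0388 head 14.02 tilt [0.0006 0.0002] gap 0.0286 F [-0.8  1.   3. ]
tool-frame deltas mm:
  blue [-65.7 262.7]
  white [-65.7 352.3]
  axle [-26.5 307.6]
  bin [-118.7  517.3]
  nest [  32.7 -170.1]
  traP [-0.6 -0.1]
  traM [-11.8  99.3]
```

jog_arm(twist=[[0,0,0],[0,0,0],[0,0,0],[0,0,0],[0,0,0],[0,0,0],[0,0,0]], offset=[[0,0,-0.005],[0,0,-0.015],[0,0,-0.03],[0,0,-0.03],[0,0,-0.03],[0,0,-0.015],[0,0,0]], fingers=[0,0,0,0,0,0,0])

```text
clock: 36.98
tool_pos: [0.4837, 0.182, 0.1671]
orientation: [-0.0, 0.993, 0.122, 0.004]
ft_force: [0.3, -1.0, -1.3]
finger_gap: 0.0291
grasp_force: 25.0
```

jog_arm(twist=[[0,0,0],[0,0,0],[0,0,0],[0,0,0],[0,0,0],[0,0,0],[0,0,0],[0,0,0],[0,0,0],[0,0,0]], offset=[[-0.0065,0.0262,0],[-0.0065,0.0262,0],[-0.0065,0.0262,0],[-0.0065,0.0262,0],[-0.0065,0.0262,0],[-0.0065,0.0262,0],[-0.0065,0.0262,0],[-0.0065,0.0262,0],[-0.0065,0.0262,0],[-0.0065,0.0262,0]], fingers=[0,0,0,0,0,0,0,0,0,0])

```text
clock: 37.82
tool_pos: [0.4802, -0.0894, 0.1617]
orientation: [-0.001, 0.993, 0.122, -0.002]
ft_force: [0.1, 0.3, -1.9]
finger_gap: 0.0291
grasp_force: 25.0
```

jog_arm(twist=[[0,0,0],[0,0,0],[0,0,0],[0,0,0],[0,0,0],[0,0,0]], offset=[[0,0,0],[0,0,0.01],[0,0,0.01],[0,0,0],[0,0,0],[0,0,0]], fingers=[0,0,0,0,0,0])

```text
clock: 38.32
tool_pos: [0.4814, -0.0874, 0.143]
orientation: [-0.0, 0.992, 0.123, -0.0]
ft_force: [0.4, -0.1, -0.4]
finger_gap: 0.0289
grasp_force: 25.0
```

```bash
python3 -c "from t import *; now()"
```

```text
t 38.32 z 0.143 head 14.11 tilt [-0.0009  0.0004] gap 0.0289 F [ 0.4 -0.1 -0.4]
tool-frame deltas mm:
  blue [-0.3  1.7]
  white [-0.3 91.4]
  axle [38.9 46.7]
  bin [-53.3 256.3]
  nest [  98.2 -431.1]
  traP [  64.9 -261.1]
  traM [  53.6 -161.7]
```

jog_arm(twist=[[0,0,0],[0,0,0],[0,0,0],[0,0,0],[0,0,0],[0,0,0],[0,0,0]], offset=[[0,0.0007,0.005],[0,0,0.008],[0,0,0.01],[0,0,0.008],[0,0,0.005],[0,0,0],[0,0,0]], fingers=[0,0,0,0,0,0,0])

```text
clock: 38.9
tool_pos: [0.4816, -0.0891, 0.107]
orientation: [-0.0, 0.993, 0.122, -0.0]
ft_force: [0.1, -0.3, -1.2]
finger_gap: 0.0292
grasp_force: 25.0
```

```bash
python3 -c "from t import *; now()"
```

```text
t 38.9 z 0.107 head 14.02 tilt [-0.001   0.0002] gap 0.0292 F [ 0.1 -0.3 -1.2]
tool-frame deltas mm:
  blue [-0.1  0. ]
  white [-0.1 89.7]
  axle [39.2 45. ]
  bin [-53.  254.7]
  nest [  98.4 -432.7]
  traP [  65.1 -262.7]
  traM [  53.8 -163.4]
```

jog_arm(twist=[[0,0,0],[0,0,0],[0,0,0],[0,0,0],[0,0,0],[0,0,0]], offset=[[0,0,0.004],[0,0,0.005],[0,0,0.004],[0,0,0.002],[0,0,0],[0,0,0]], fingers=[0,0,0,0,0,0])

```text
clock: 39.4
tool_pos: [0.4818, -0.0891, 0.0923]
orientation: [-0.0, 0.993, 0.122, -0.0]
ft_force: [0.5, 0.2, -1.6]
finger_gap: 0.029
grasp_force: 25.0
```

```bash
python3 -c "from t import *; now()"
```

```text
t 39.4 z 0.0923 head 14.02 tilt [-0.0002  0.    ] gap 0.029 F [ 0.5  0.2 -1.6]
tool-frame deltas mm:
  blue [-0.2 -0.1]
  white [-0.2 89.6]
  axle [39.  44.9]
  bin [-53.2 254.6]
  nest [  98.2 -432.8]
  traP [  64.9 -262.8]
  traM [  53.7 -163.5]
```

Release just above the seat, rise, back off towards the tray side, and check.

jog_arm(twist=[[0,0,0],[0,0,0],[0,0,0],[0,0,0],[0,0,0],[0,0,0],[0,0,0],[0,0,0]], offset=[[0,0,0.0015],[0,0,0],[0,0,0],[0,0,0],[0,0,0],[0,0,0],[0,0,0],[0,0,0]], fingers=[0,0,0,0.6,0.6,0.6,0.6,0.6])

```text
clock: 40.07
tool_pos: [0.482, -0.0892, 0.0911]
orientation: [0.0, 0.993, 0.122, 0.0]
ft_force: [-0.5, -0.3, -0.3]
finger_gap: 0.0555
grasp_force: 0.0
```

jog_arm(twist=[[0,0,0],[0,0,0],[0,0,0],[0,0,0],[0,0,0],[0,0,0]], offset=[[0,0,-0.005],[0,0,-0.015],[0,0,-0.02],[0,0,-0.03],[0,0,-0.03],[0,0,0]], fingers=[0.6,0.6,0.6,0.6,0.6,0.6])

```text
clock: 40.57
tool_pos: [0.4856, -0.0903, 0.197]
orientation: [0.003, 0.992, 0.122, 0.005]
ft_force: [0.3, -0.7, -0.1]
finger_gap: 0.0564
grasp_force: 0.0
```

jog_arm(twist=[[0,0,0],[0,0,0],[0,0,0],[0,0,0],[0,0,0],[0,0,0],[0,0,0],[0,0,0],[0,0,0],[0,0,0]], offset=[[0.005,-0.028,0],[0.005,-0.028,0],[0.005,-0.028,0],[0.005,-0.028,0],[0.005,-0.028,0],[0.005,-0.028,0],[0.005,-0.028,0],[0.005,-0.028,0],[0,0,0],[0,0,0]], fingers=[0.6,0.6,0.6,0.6,0.6,0.6,0.6,0.6,0.6,0.6])

```text
clock: 41.4
tool_pos: [0.4659, 0.1389, 0.1908]
orientation: [0.0, 0.992, 0.124, -0.0]
ft_force: [-0.1, -0.4, 0.2]
finger_gap: 0.0563
grasp_force: 0.0
```

Run:
```python
from m import *
from t import *
now(); im,d=grab('top'); w=pts('top',d); z=w[...,2]; v,u=np.mgrid[:480,:640]
for n,c in(('white',(379,204)),('blue',(342,212))):
    m=(np.hypot(u-c[0],v-c[1])<20)&(z>.1)&(z<.125); m=big(m); print(n,m.sum(),np.median(z[m]),ell(m,'top',.1074))
print('was blue .4805 -.0891, white .5023 -.1761')
b,_=grab('scene')
o=np.zeros((400,800,3),np.uint8); o[:,:400]=cv2.resize(im[140:260,300:420,::-1],(400,400)); o[:,400:]=cv2.resize(b[170:300,180:310,::-1],(400,400)); cv2.imwrite('pics/p6.png',o)
```

```text
t 41.4 z 0.1908 head 14.2 tilt [-0.0003 -0.0005] gap 0.0563 F [-0.1 -0.4  0.2]
tool-frame deltas mm:
  blue [-40.3 224.9]
  white [-40.3 314.6]
  axle [ -1.  269.9]
  bin [-93.2 479.6]
  nest [  58.2 -207.8]
  traP [ 24.9 -37.8]
  traM [13.6 61.5]
white 99 0.10785284769146075 (array([ 0.5034, -0.1772]), 0.0148)
blue 101 0.10743701860817849 (array([ 0.4807, -0.0898]), 0.0151)
was blue .4805 -.0891, white .5023 -.1761
```

View pics/p6.png

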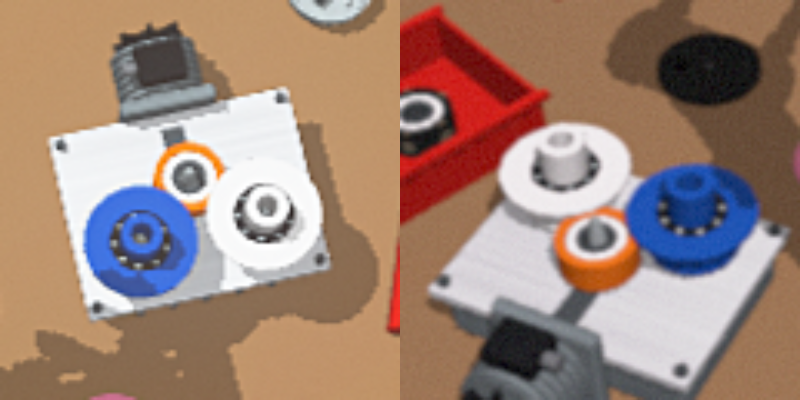

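Blue (140,238) and white (265,212) are both seated on their own axles, with the new idler under their flanges and the hub heights unchanged. The worn idler is still in the bin.

```bash
python3 -c "from bench import workorder; print(workorder.finish_job())"
```

```text
the job is handed in; nothing more can be done
None
```

I handed the job in at about 41 s: the new idler is on the back axle, the worn one is in the left red bin, and each roller is back on its own axle within 2 mm of where it started, going by the camera; the hand-in gave no verdict.

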